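# Put the soldering things back into their fitted holders

### The arm

A 7-joint arm with a two-finger parallel gripper is mounted at the origin on a cart in front of the work surface, level with it; the furniture and walls round the work are solid. World frame = base frame: x ahead of the robot, y to its left, z up, the work surface at z = 0. Lengths are in m, angles in rad, forces in N, time in s.
With the tool pointing down it reaches from about 0.425 to 0.825 m from the base axis. Payload 3.6 kg.
Tool frame: the origin (TCP) lies midway between the tips of the shut fingers; the grasp point (between the pads) lies 19 mm behind it; z points along the fingers, y is the line along which they close (so a half turn about z gives the same grasp; the last joint's range is limited). The gripper opens to 93 mm and grips with 3 to 60 N. Pads are 15 mm wide; open, the fingers measure 128 mm over their backs; the gripper's body (75 mm by 188 mm) begins 65 mm behind the grasp point.
Start: joints at [-1.167, 0.615, -0.013, 1.423, 0.008, 1.103, -0.04], TCP at [0.271, 0.591, 0.219] pointing down, gripper open.
Joint ranges: [-3.12, 3.12], [-0.3, 2.06], [-1.34, 1.32], [0.26, 2.42], [-1.36, 4.5], [0.01, 1.98], [-2.84, 2.84]. Speed limits (rad/s): [2.79, 2.79, 3.14, 3.14, 3.14, 3.14, 3.14].

### API

Orientations are given as a 3x3 rotation matrix whose columns are the frame's x, y, z axes.
In Python, from plant import bot, viewer, regions_of gives the robot as it stands.
- The arm moves only by the tool servo_tool, never from a script. Its argument "commands" is a list of rows, each a list of 3 entries, a list of its own where there are three numbers: the turn, a rotation vector about the world's x, y, z in rad, then the shift along the world's x, y, z in mm, then the gripper command: -1 is fully open, 1 is shut, values between are in proportion. A call has 1 to 5 rows; each row is the pose to reach, as a shift and turn from the pose commanded when the call began; what a row does not reach only later rows make up. A row lasts 1/12 s, in which the tool goes at most 41.7 mm and 7.16 degrees, less where a joint would pass 70% of its speed; a pose out of reach is approached as far as the arm can. A call with a gripper value outside its range is refused whole. The fingers move at their own pace and stop on an object; "grip_force" is the grip in N (left out, the last holds). Time passes only in rows, so rows that repeat a pose let the fingers close. It gives the time, the measured TCP pose, the force, the opening and the grip force at its end, in the units of the state.
- bot.state(): the state, without advancing time (a new reading comes with each control period).
- viewer.read_camera(name): name is "side" or "top"; returns a dict with "color" (420x560x3 uint8, red, green, blue), "intrinsics" (3x3 intrinsics, pixels), "distortion" ([k1, k2, p1, p2, k3] as OpenCV has them; the pictures are not rectified), "world_from_camera" (4x4, takes a point from camera to world coordinates). Camera axes: x right, y down, z forward; pixel columns grow to the right and rows downward; lengths in m; the calibration is good to about 2 mm. A picture is of the moment at which its call begins. There is no depth.
- bot.job_done(): hands the job in; it is judged then, once.
Trained networks look in a picture, given as the dict that the camera call returned (one of the last four; its "shot" number tells which), for a name from the list of things; names that differ only in an ending like _2 or _b are one class to them, and where a whole thing is asked for, a point or a joint stands for the part that bears it (a point fixed in the world has none). Each returns a list of dicts, best first, with "confidence" (0 to 1); they miss things now and then, are a little off and sometimes report something else, mostly with a low value. They report only what shows in the picture. A call takes as long as a camera call.
- regions_of(thing, picture): "region" (420x560 bool, what is visible of it) and "extent" ([left, top, right, bottom] in pixels, round what is visible of it).
The state is a dict: "time_s": time; "q": joint angles; "qvel": joint speeds; "joint_torque": joint torques, N m; "eef_pos": TCP position; "orientation": TCP orientation; "contact_force": force on the tool from outside, world axes, zero at the start; "torque": the same for the moment, N m; "finger_gap": opening from 0.0 (shut) to 1.0 (fully open); "finger_force": force on a finger pad.
Only numpy, scipy, OpenCV 4.12 (cv2) and the standard library are available. Lean on these libraries where they do the work, as an engineer would, in place of code of your own. Each camera call takes 0.05 s, during which the arm holds its last target. There are 200 camera calls.

### The job

Put the bench things away: seat the charcoal block, the smaller wax block and the flux jar flat in the fitted holders that match them, and lay the file in its cradle with its handle in the wider saddle and its blade in the narrower one. The file's blade has slipped under the soldering board, so draw it straight out from there before lifting it; leave the board and the white block on it as they are.

Things in the scene. Friction and masses are not known exactly. Their poses are not given: they have to be found in the camera images.
- file_grip (a point): hand file, 170 mm long: round black handle (66 mm long, 15 mm thick), grey blade (10 mm wide, 6 mm thick). At the start the outer 40 to 65 mm of the blade lies under the board's front edge, the handle towards the robot. The point, for gripping across the handle from above, is on the handle's axis, 45 mm from the butt, 7.5 mm above the file's underside. x runs from handle to blade. 45 g
- charcoal_mid (a point): charcoal soldering block, black, 45 x 71 x 22 mm, lying flat and loose on the bench; the point is its centre, 11 mm up; its x axis is across the 45 mm width, y along the 71 mm length. 60 g
- wax_mid (a point): green block of wax, 32 x 61 x 18 mm, the smaller of the two blocks, lying flat and loose on the bench; the point is its centre, 9 mm up; x is across the 32 mm width, y along the 61 mm length. 50 g
- jar_mid (a point): small round flux jar with a screwed-on lid, 46 mm across, 41 mm high, upright and loose on the bench; the point is its centre, 20.5 mm up; z is its axis. 50 g
- charcoal_holder: fixed grey moulded holder for the charcoal block, 63 x 89 mm, 10 mm high, with a pocket open at the top, 53 x 79 mm and 6 mm deep (pocket floor 4 mm above the bench, rim 10 mm). Origin on the bench under the pocket's centre; x across its short side, y along its long side. A block seated in it stands well above the rim
- wax_holder: fixed grey moulded holder for the wax block, 50 x 79 mm, 10 mm high, with a pocket open at the top, 40 x 69 mm and 6 mm deep (pocket floor 4 mm above the bench, rim 10 mm): too small for the charcoal block. Origin on the bench under the pocket's centre; x across its short side, y along its long side
- jar_holder: fixed grey moulded holder for the jar, 66 x 66 mm, 14 mm high, with a round pocket 54 mm across and 10 mm deep (pocket floor 4 mm above the bench). Origin on the bench under the pocket's centre; z up. (To the right of the bench a wooden side panel stands at y = -0.39 m, from x = 0.43 m on, over 0.16 m high: keep the gripper clear of it)
- file_cradle: fixed grey cradle: base plate 150 x 46 x 4 mm with two open saddles, 16 mm long, whose cheeks flare and centre the file. Wide one for the handle at x = -60 mm (floor 9 mm, cheek tops 19 mm above the bench), narrow one for the blade at x = +62 mm (floor 12, tops 22 mm); between them room for fingers. Origin on the bench under its middle. File home: grip point at x = -28, y = 0, z = 16.5 mm
- plaster_mid (a point): chipped white casting block, 48 x 71 x 42 mm, standing loose on the soldering board; the point is its centre, 21 mm above its underside. It stays where it is. Over its back part hangs the lowest shelf (front edge 0.60 m ahead of the robot's base, underside 0.30 m up): swing the arm past it drawn in
- board_mid (a point): white perforated ceramic soldering board, 94 x 150 x 12.5 mm, lying loose across two steel bars 16 mm high (along x, 58 mm either side of its middle in y), so that a gap of 16 mm is open under it. The point is the slab's middle, 22 mm above the bench; x runs away from the robot (front edge at x = -47 mm), y along it. 140 g; it stays where it is

How it is judged:
At the end, for the whole second after the job is handed in: Blocks and jar rest level on the floor of the matching pocket (centre within 9 mm); the file lies in both saddles, handle in the wider one, within 15 mm of home lengthways, 8 mm across, 0.1 rad; board within 12 mm, white block within 15 mm of their starts; all released and at rest (horizontal distance between charcoal_mid and charcoal_holder below 0.009 m and z of charcoal_mid in the frame of charcoal_holder between 0.0065 and 0.0185 m and angle between each of charcoal_mid, wax_mid, jar_mid's own z axis and vertical below 0.1 rad and horizontal distance between wax_mid and wax_holder below 0.009 m and z of wax_mid in the frame of wax_holder between 0.0045 and 0.0165 m and horizontal distance between jar_mid and jar_holder below 0.009 m and z of jar_mid in the frame of jar_holder between 0.0165 and 0.0285 m and x of file_grip in the frame of file_cradle between -0.043 and -0.013 m and y of file_grip in the frame of file_cradle between -0.008 and 0.008 m and x of file_cradle in the frame of file_grip above 0.005 m and angle between the x axis of file_grip and the x axis of file_cradle, either way round below 0.1 rad and z of file_grip in the frame of file_cradle between 0.01 and 0.0215 m and distance of board_mid from where it was at the start of the episode below 0.012 m and distance of plaster_mid from where it was at the start of the episode below 0.015 m); the robot touches nothing.
It fails at once if the soldering board is lifted, tipped or pushed (distance of board_mid from where it was at the start of the episode above 0.012 m or angle between board_mid's own z axis and vertical above 0.06 rad).
It fails at once if the white block on the board is knocked over or pushed (angle between plaster_mid's own z axis and vertical above 0.35 rad or distance of plaster_mid from where it was at the start of the episode above 0.015 m).
It also fails if it takes over 120 s, if anything falls off the work surface, if the arm or the gripper's body presses on something with over 40 N, if the wrist force passes 120 N, or if a joint passes its speed limit or range.

## Working session

There is one attempt and no reset: what is moved stays moved. The work goes in short steps, Python scripts to look and compute and a tool call to move; the robot and the scene stay as the last step left them, time stands still between calls to the robot, and variables do not carry over. Pictures are saved under pics/ and viewed, at most 14 in all, crops included, and the job is handed in when it is done.

Besides the shell and the picture viewer there is one more tool, called as name([rows], argument=value, ...), one row to a line, values as JSON. servo_tool: Moves the arm, as the interface text tells. Its arguments: {"type":"object","properties":{"commands":{"type":"array"},"grip_force":{"type":"number"}},"required":["commands"]}

```bash
mkdir -p pics; ls; cat > h.py <<'E'
import numpy as np, cv2
from plant import bot, viewer, regions_of
def ray(p,uv):
    n=cv2.undistortPoints(np.array([[uv]],float),p["intrinsics"],p["distortion"])[0,0]
    T=p["world_from_camera"]; d=T[:3,:3]@[n[0],n[1],1]; return T[:3,3],d
def at(p,uv,z):
    o,d=ray(p,uv); return o+d*(z-o[2])/d[2]
def proj(p,X):
    T=np.linalg.inv(p["world_from_camera"]); 
    return cv2.projectPoints(np.array(X,float).reshape(-1,3),cv2.Rodrigues(T[:3,:3])[0],T[:3,3],p["intrinsics"],p["distortion"])[0][:,0]
def rect(p,reg,z):
    "region outline put on plane z: centre, short/long size, yaw of long axis"
    m=max(cv2.findContours(reg.astype(np.uint8),cv2.RETR_EXTERNAL,cv2.CHAIN_APPROX_NONE)[0],key=len)[:,0]
    P=np.array([at(p,u,z)[:2] for u in m])
    c,s,a=cv2.minAreaRect((P*1000).astype(np.float32))
    if s[0]>s[1]: L,S,y=s[0],s[1],a
    else: L,S,y=s[1],s[0],a+90
    return np.round(c,1),np.round((S,L),1),round((y+90)%180-90,1)
E
cat > l.py <<'E'
import sys
from h import *
def main():
    for n in ("side","top"):
        p=viewer.read_camera(n); cv2.imwrite(f"pics/{n}0.png",p["color"][:,:,::-1])
        print(n,p["world_from_camera"].round(3).tolist(),p["intrinsics"].round(0).tolist())
        for t,z in dict(file_grip=.0075,charcoal_mid=.022,wax_mid=.018,jar_mid=.041,charcoal_holder=.01,wax_holder=.01,jar_holder=.014,file_cradle=.015,plaster_mid=.063,board_mid=.0285).items():
            for r in regions_of(t,p)[:2]:
                print(t,round(r["confidence"],2),np.round(r["extent"]).tolist(),*rect(p,r["region"],z))
main()
E
python3 l.py
```

```text
pics
side [[0.999, -0.043, 0.03, 0.467], [-0.052, -0.719, 0.693, -0.756], [-0.008, -0.693, -0.721, 0.828], [0.0, 0.0, 0.0, 1.0]] [[429.0, 0.0, 277.0], [0.0, 429.0, 210.0], [0.0, 0.0, 1.0]]
file_grip 0.54 [255.0, 162.0, 290.0, 166.0] [492.4 218.1] [ 26.3 112.3] -14.3
charcoal_mid 0.97 [215.0, 285.0, 249.0, 310.0] [ 389.2 -237.3] [56.4 72.4] -10.2
charcoal_mid 0.72 [265.0, 191.0, 287.0, 208.0] [500.1  66.4] [60.2 76.7] 86.5
wax_mid 0.58 [256.0, 144.0, 273.0, 155.0] [470.2 289.9] [49.3 53. ] -3.6
charcoal_holder 0.96 [258.0, 266.0, 298.0, 291.0] [ 491.9 -186.3] [69.6 87.1] -6.0
wax_holder 0.84 [203.0, 328.0, 245.0, 351.0] [ 374.3 -333.4] [57.4 80.3] -3.2
jar_holder 0.92 [265.0, 187.0, 291.0, 209.0] [505.1  74.7] [68.2 85.1] 88.2
jar_holder 0.7 [256.0, 221.0, 315.0, 247.0] [511.3 -59.2] [ 56.2 146.7] 5.4
file_cradle 0.89 [255.0, 222.0, 317.0, 247.0] [511.7 -60.7] [ 58.7 147.9] 7.5
plaster_mid 0.68 [300.0, 140.0, 323.0, 167.0] [607.6 201.8] [ 51.9 118.8] 84.7
board_mid 0.8 [292.0, 145.0, 324.0, 186.0] [599.3 192.3] [ 92.4 160.3] 85.7
board_mid 0.31 [302.0, 140.0, 321.0, 169.0] [612.6 242.
[... 511 characters left out ...]
harcoal_holder 0.29 [283.0, 187.0, 307.0, 248.0] [515.7 -51.5] [ 46.1 147.8] 5.6
wax_holder 0.79 [399.0, 258.0, 420.0, 291.0] [ 377.8 -329.4] [52.3 78.9] -4.5
jar_holder 0.63 [221.0, 202.0, 251.0, 232.0] [505.1  82.1] [66.9 67.8] 0.5
jar_holder 0.27 [332.0, 202.0, 365.0, 242.0] [ 494.6 -180.4] [68.3 93. ] -3.9
file_cradle 0.98 [283.0, 184.0, 309.0, 247.0] [513.8 -51.3] [ 46.7 148.5] 5.1
file_cradle 0.62 [356.0, 249.0, 382.0, 287.0] [ 390.9 -229.3] [45.7 72.4] -9.3
plaster_mid 0.6 [162.0, 157.0, 196.0, 183.0] [610.4 214.3] [60.8 80.4] -89.6
board_mid 0.74 [387.0, 208.0, 407.0, 229.0] [ 503.4 -294.4] [45.2 54.1] -45.7
board_mid 0.59 [156.0, 155.0, 222.0, 199.0] [600.4 201. ] [ 96.5 152.2] 85.4
```

```bash
python3 - <<'E'
import cv2
a=cv2.imread("pics/top0.png")[145:300,120:440]
cv2.imwrite("pics/t1.png",cv2.resize(a,None,fx=2.5,fy=2.5,interpolation=3))
b=cv2.imread("pics/side0.png")[130:360,180:340]
cv2.imwrite("pics/s1.png",cv2.resize(b,None,fx=2.6,fy=2.6,interpolation=3))
E
```

```text
(no output)
```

View pics/t1.png

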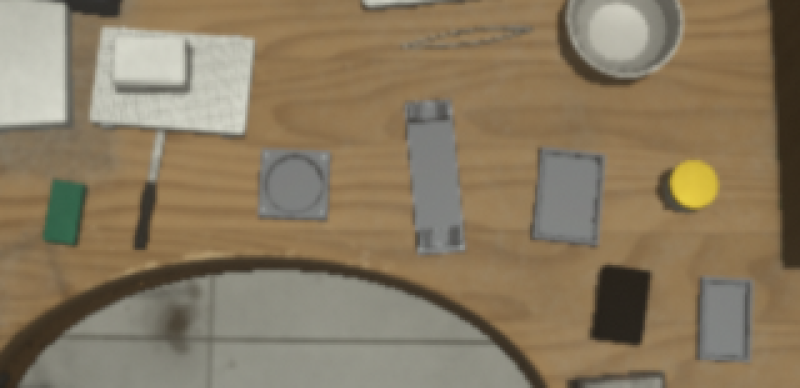

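View pics/s1.png

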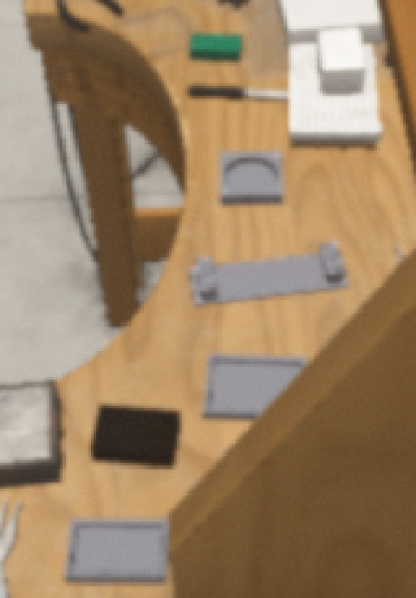

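The top view shows the layout clearly: wax at crop (66,212), file with its blade under the board at (147,200), jar holder (293,185), cradle (435,175), charcoal holder (568,196), jar (694,185), charcoal (621,304) and wax holder (724,319). Next I fit silhouettes of known size for accurate poses.

```bash
cat > fit.py <<'E'
from h import *
from scipy.optimize import minimize
def boxpts(x,y,a,w,l,z0,z1):  # l along yaw a, mm
    c,s=np.cos(a),np.sin(a)
    return np.array([[x+c*u-s*v,y+s*u+c*v,z] for u in(-l/2,l/2) for v in(-w/2,w/2) for z in(z0,z1)])/1e3
def cyl(x,y,a,d,_,z0,z1):
    t=np.linspace(0,2*np.pi,40); return np.array([[x+d/2*np.cos(k),y+d/2*np.sin(k),z] for k in t for z in(z0,z1)])/1e3
K=6
def sil(p,P,shape):
    h=cv2.convexHull((proj(p,P)+.5).astype(np.float32)*K)
    m=np.zeros((shape[0]*K,shape[1]*K),np.uint8); cv2.fillConvexPoly(m,np.round(h).astype(int),1); return m
def fit(p,reg,f,x0,w,l,z0,z1):
    e=np.argwhere(reg); 
    R=cv2.resize(reg.astype(np.uint8),None,fx=K,fy=K,interpolation=0)
    r0,c0=np.maximum(e.min(0)-15,0)*K; r1,c1=(e.max(0)+15)*K; R=R[r0:r1,c0:c1]
    def cost(q):
        h=cv2.convexHull((proj(p,f(q[0],q[1],q[2]/100,w,l,z0,z1))+.5).astype(np.float32)*K)-np.float32([c0,r0])
        m=np.zeros(R.shape,np.uint8); cv2.fillConvexPoly(m,np.round(h).astype(np.int32),1)
        return 1-(m&R).sum()/max((m|R).sum(),1)
    S=np.array(x0)+np.array([[0,0,0],[10,0,0],[0,10,0],[0,0,12]])
    r=minimize(cost,x0,method="Nelder-Mead",options=dict(initial_simplex=S,xatol=.1,fatol=1e-4))
    return r.x.round(1),round(1-r.fun,3)
E
cat > m.py <<'E'
from fit import *
T=dict(charcoal_mid=(boxpts,(391,-230,-12),45,71,0,22),wax_mid=(boxpts,(474,303,-8),32,61,0,18),jar_mid=(cyl,(500,-292,0),46,0,0,41),
 charcoal_holder=(boxpts,(494,-182,-7),63,89,0,10),wax_holder=(boxpts,(377,-330,-7),50,79,0,10),jar_holder=(boxpts,(505,82,0),66,66,0,14),
 board_mid=(boxpts,(600,200,148),94,150,16,28.5),file_cradle=(boxpts,(513,-52,9),46,150,0,4))
for cam in("top","side"):
    p=viewer.read_camera(cam)
    for t,(f,x0,*a) in T.items():
        b=None
        for r in regions_of(t,p):
            c=rect(p,r["region"],.01)[0]
            if np.hypot(*(c-x0[:2]))<45: b=r;break
        if b: print(cam,t,round(b["confidence"],2),*fit(p,b["region"],f,x0,*a))
    for r in regions_of("file_grip",p)[:1]:
        dark=(p["color"].max(2)<95)
        k=r["region"]&dark; print("file",k.sum(),*rect(p,r["region"],.0075),*fit(p,k,boxpts,(460,226,-26),15,66,0,15))
print({k:np.round(v,3).tolist() for k,v in bot.state().items() if k in("eef_pos","orientation","finger_gap")})
p=viewer.read_camera("top");
a=p["color"][178:255,275:320,::-1];b=viewer.read_camera("side")["color"][215:255,245:325,::-1]
cv2.imwrite("pics/cr.png",np.hstack([cv2.resize(a,(350,599),interpolation=3),np.pad(cv2.resize(b,(440,220),interpolation=3),((0,379),(0,0),(0,0)))]))
E
python3 m.py
```

```text
top charcoal_mid 0.74 [ 391.2 -229.8  -14.3] 0.919
top wax_mid 0.94 [475.2 303.1 -12.5] 0.923
top jar_mid 0.54 [ 505.3 -297.9    2. ] 0.917
top charcoal_holder 0.79 [ 497.5 -182.   -12.8] 0.935
top wax_holder 0.8 [ 378.5 -330.6   -8.4] 0.939
top jar_holder 0.96 [504.6  82.3  -6.4] 0.909
top board_mid 0.72 [603.4 202.3 148.5] 0.65
top file_cradle 0.84 [517.6 -52.2   9.4] 0.945
file 135 [499.1 221.7] [ 19.6 115.8] -2.9 [473.5 223.7 -13.8] 0.637
side charcoal_mid 0.75 [ 388.  -230.8  -14. ] 0.947
side wax_mid 0.48 [470.6 302.   -3.1] 0.906
side charcoal_holder 0.59 [ 491.9 -182.1  -11. ] 0.738
side wax_holder 0.84 [ 375.3 -331.6   -8.5] 0.943
side jar_holder 0.79 [502.1  81.6  -4.8] 0.959
side board_mid 0.83 [599.1 199.8 149.2] 0.689
side file_cradle 0.91 [512.6 -53.3  10.5] 0.911
{'eef_pos': [0.271, 0.591, 0.219], 'orientation': [[-0.909, 0.418, -0.0], [0.418, 0.909, -0.0], [0.0, -0.0, -1.0]], 'finger_gap': 1.005}
```

View pics/cr.png

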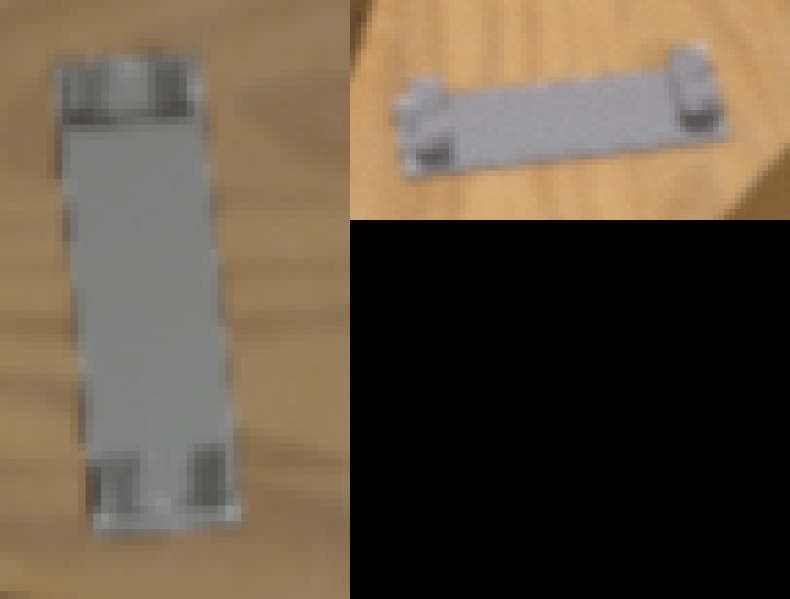

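Wider saddle is the near one (lower cheeks, side view at left); the far one is taller, so the file keeps its present heading. I start the approach and refine the file axis.

servo_tool([
  [[0, 0, 0.06], [18, -35, 0], -1],
  [[0, 0, 0.12], [36, -70, 0], -1],
  [[0, 0, 0.18], [54, -105, 0], -1],
  [[0, 0, 0.24], [72, -140, 0], -1],
  [[0, 0, 0.26], [90, -170, 0], -1],
])

```text
time_s: 2.62
eef_pos: [0.3623, 0.418, 0.2188]
orientation: [[-0.986, 0.168, 0.0], [0.168, 0.986, -0.001], [-0.001, -0.001, -1.0]]
contact_force: [2.0, 0.4, 0.4]
finger_gap: 0.999
finger_force: 0.0
```

```bash
python3 - <<'E'
from fit import *
for cam in("top","side"):
    p=viewer.read_camera(cam)
    C=[(at(p,np.array(u),.0075)[:2]*1e3) for u in ()]
    img=p["color"].astype(int)
    # handle: dark pixels in a box round its expected place
    q=proj(p,[[x,y,.0075] for x in(.42,.51) for y in(.195,.25)]); lo=q.min(0).astype(int); hi=q.max(0).astype(int)+1
    m=np.zeros(img.shape[:2],bool); m[lo[1]:hi[1],lo[0]:hi[0]]=True
    m&=img.max(2)<90
    n,l,s,_=cv2.connectedComponentsWithStats(m.astype(np.uint8)); m=l==1+s[1:,4].argmax()
    P=np.array([at(p,(c,r),.0075)[:2]*1e3 for r,c in np.argwhere(m)])
    u=np.linalg.svd(P-P.mean(0))[2][0]; u*=np.sign(u[0]); t=(P-P.mean(0))@u
    print(cam,m.sum(),P.mean(0).round(1),"yaw",np.arctan2(u[1],u[0]).round(3),t.min().round(1),t.max().round(1), fit(p,m,boxpts,(*P.mean(0),-15),15,66,0,15))
    rs=[r for r in regions_of("file_grip",p)[:1]]
    for r in rs:
        P=np.array([at(p,(c,rr),.005)[:2]*1e3 for rr,c in np.argwhere(r["region"])]); f=np.polyfit(P[:,0],P[:,1],1); print("region line",f.round(3),P[:,0].min().round(),P[:,0].max().round())
s=bot.state();print(s["eef_pos"],s["orientation"])
cv2.imwrite("pics/f.png",cv2.resize(viewer.read_camera("top")["color"][150:260,130:240,::-1],(600,600),interpolation=3))
E
```

```text
top 125 [472.5 224.6] yaw -0.126 -31.3 32.5 (array([472.9, 224.9,  -2.5]), np.float64(0.593))
region line [-1.39000e-01  2.90199e+02] 447.0 557.0
side 60 [468.8 221.4] yaw -0.124 -29.3 27.7 (array([465.2, 222.7,  -2.6]), np.float64(0.363))
region line [-9.70000e-02  2.72527e+02] 443.0 543.0
[0.36222638 0.41992824 0.21901417] [[-9.84920214e-01  1.73009015e-01  2.30312284e-04]
 [ 1.73009136e-01  9.84919975e-01  6.93641872e-04]
 [-1.06832872e-04  7.23028030e-04 -9.99999733e-01]]
```

View pics/f.png

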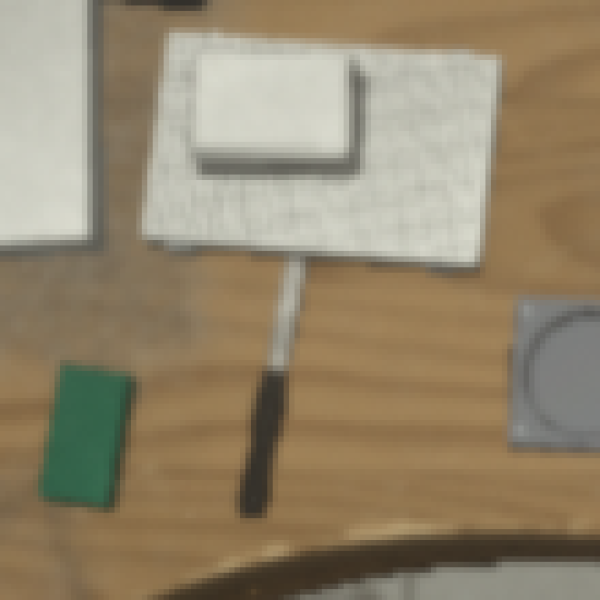

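File in the crop: butt (252,510), collar (275,372), blade going under the board's front edge at (297,262); yaw about −0.13. Approaching the grip point at about (483, 221.5).

servo_tool([
  [[0, 0, 0.04], [20, -33, 0], 0],
  [[0, 0, 0.04], [40, -66, 0], 0],
  [[0, 0, 0.04], [60, -99, 0], 0],
  [[0, 0, 0.04], [80, -132, -10], 0],
  [[0, 0, 0.04], [100, -164, -20], 0],
])

```text
time_s: 3.28
eef_pos: [0.4618, 0.2579, 0.199]
orientation: [[-0.992, 0.126, 0.002], [0.126, 0.992, 0.002], [-0.001, 0.002, -1.0]]
contact_force: [0.4, -0.1, 0.3]
finger_gap: 0.689
finger_force: 0.0
```

servo_tool([
  [[0, 0, 0], [15, -25, -20], 0],
  [[0, 0, 0], [21, -34, -50], 0],
  [[0, 0, 0], [21, -34, -85], 0],
  [[0, 0, 0], [21, -34, -120], 0],
  [[0, 0, 0], [21, -34, -150], 0],
])

```text
time_s: 3.7
eef_pos: [0.4818, 0.2248, 0.0467]
orientation: [[-0.992, 0.128, -0.001], [0.128, 0.992, 0.001], [0.001, 0.001, -1.0]]
contact_force: [0.1, 0.8, 0.9]
finger_gap: 0.502
finger_force: 0.0
```

servo_tool([
  [[0, 0, 0], [0, 0, 0], 0],
  [[0, 0, 0], [0, 0, 0], 0],
])

```text
time_s: 3.87
eef_pos: [0.4811, 0.2243, 0.0476]
orientation: [[-0.992, 0.127, -0.003], [0.127, 0.992, -0.0], [0.003, -0.001, -1.0]]
contact_force: [-0.6, -0.1, 0.6]
finger_gap: 0.497
finger_force: 0.0
```

```bash
python3 - <<'E'
from h import *
s=bot.state();print(s["eef_pos"].round(4),s["orientation"].round(3).tolist(),s["q"].round(2))
p=viewer.read_camera("top");q=viewer.read_camera("side")
cv2.imwrite("pics/g.png",np.hstack([cv2.resize(p["color"][180:255,140:215,::-1],(400,400),interpolation=3),cv2.resize(q["color"][130:205,225:300,::-1],(400,400),interpolation=3)]))
E
```

```text
[0.4811 0.2243 0.0476] [[-0.992, 0.127, -0.003], [0.127, 0.992, -0.0], [0.003, -0.001, -1.0]] [-0.44  0.67 -0.05  1.94  0.06  0.54  0.91]
```

View pics/g.png

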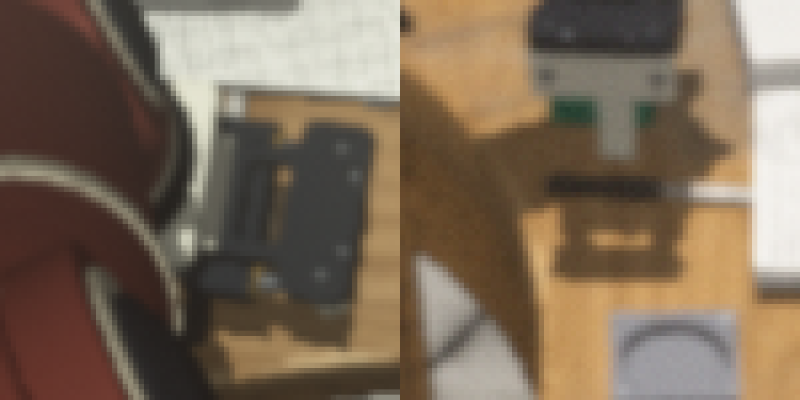

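Side view: the finger is over the handle at (618,185), matching the grip point. Descend, close.

servo_tool([
  [[0, 0, 0], [1, -2, -15], 0],
  [[0, 0, 0], [1, -2, -30], 0],
  [[0, 0, 0], [1, -2, -43], 0],
  [[0, 0, 0], [1, -2, -43], 0],
  [[0, 0, 0], [1, -2, -43], 0.4],
], grip_force=20)

```text
time_s: 4.38
eef_pos: [0.4843, 0.2215, 0.0072]
orientation: [[-0.992, 0.13, 0.002], [0.13, 0.992, 0.001], [-0.002, 0.002, -1.0]]
contact_force: [-0.0, 0.3, 0.6]
finger_gap: 0.465
finger_force: 0.0
```

servo_tool([
  [[0, 0, 0], [0, 0, 0], 1],
  [[0, 0, 0], [0, 0, 0], 1],
  [[0, 0, 0], [0, 0, 0], 1],
  [[0, 0, 0], [0, 0, 0], 1],
  [[0, 0, 0], [0, 0, 0], 1],
])

```text
time_s: 4.8
eef_pos: [0.4838, 0.2209, 0.0062]
orientation: [[-0.991, 0.13, 0.001], [0.13, 0.991, 0.001], [-0.001, 0.001, -1.0]]
contact_force: [-0.1, 0.4, 1.9]
finger_gap: 0.149
finger_force: 20.0
```

servo_tool([
  [[0, 0, 0], [0, 0, 0], 0.4],
  [[0, 0, 0], [0, 0, 0], 0.4],
  [[0, 0, 0], [0, 0, -3], 0.4],
  [[0, 0, 0], [0, 0, -4], 0.4],
  [[0, 0, 0], [0, 0, -4], 1],
])

```text
time_s: 5.22
eef_pos: [0.483, 0.2204, 0.0011]
orientation: [[-0.991, 0.13, -0.001], [0.13, 0.991, -0.001], [0.001, -0.001, -1.0]]
contact_force: [0.1, -0.8, 0.5]
finger_gap: 0.266
finger_force: 0.0
```

servo_tool([
  [[0, 0, 0], [0, 0, 0], 1],
  [[0, 0, 0], [0, 0, 0], 1],
  [[0, 0, 0], [0, 0, 0], 1],
  [[0, 0, 0], [-5, 0.6, 0], 1],
  [[0, 0, 0], [-10, 1.3, 0.5], 1],
])

```text
time_s: 5.63
eef_pos: [0.473, 0.2218, 0.0021]
orientation: [[-0.991, 0.131, -0.0], [0.131, 0.991, -0.0], [0.0, -0.0, -1.0]]
contact_force: [-0.2, 0.1, -0.4]
finger_gap: 0.148
finger_force: 20.0
```

servo_tool([
  [[0, 0, 0], [-8, 1, 0.5], 1],
  [[0, 0, 0], [-16, 2, 0.5], 1],
  [[0, 0, 0], [-24, 3, 0.5], 1],
  [[0, 0, 0], [-32, 4, 0.5], 1],
  [[0, 0, 0], [-40, 5.3, 0.5], 1],
])

```text
time_s: 6.05
eef_pos: [0.4323, 0.2274, 0.0027]
orientation: [[-0.992, 0.13, -0.0], [0.13, 0.992, -0.0], [0.0, -0.0, -1.0]]
contact_force: [0.2, -0.2, -0.2]
finger_gap: 0.147
finger_force: 20.0
```

servo_tool([
  [[0, 0, 0], [-8, 1, 0], 1],
  [[0, 0, 0], [-16, 2, 0], 1],
  [[0, 0, 0], [-24, 3, 0], 1],
  [[0, 0, 0], [-32, 4, 0], 1],
  [[0, 0, 0], [-35, 4.5, 0], 1],
])

```text
time_s: 6.47
eef_pos: [0.3966, 0.2318, 0.0026]
orientation: [[-0.992, 0.129, -0.002], [0.129, 0.992, -0.001], [0.001, -0.001, -1.0]]
contact_force: [-0.2, 1.2, -0.2]
finger_gap: 0.148
finger_force: 20.0
```

```bash
python3 - <<'E'
from h import *
s=bot.state();print(s["eef_pos"].round(4),s["orientation"].round(3).tolist(),s["q"].round(2))
q=viewer.read_camera("side")
cv2.imwrite("pics/g2.png",cv2.resize(q["color"][125:215,210:330,::-1],(720,540),interpolation=3))
E
```

```text
[0.3966 0.2318 0.0026] [[-0.992, 0.129, -0.002], [0.129, 0.992, -0.001], [0.001, -0.001, -1.0]] [-0.56  0.7  -0.02  2.15  0.04  0.29  0.82]
```

View pics/g2.png

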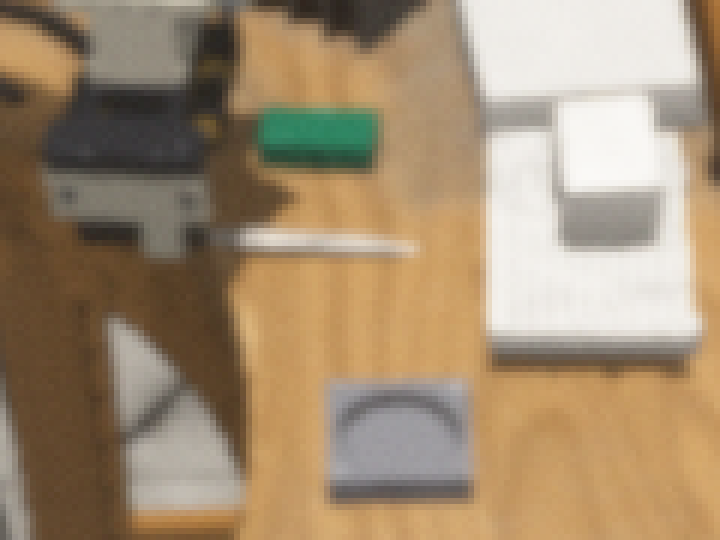

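Blade tip at (418,248), well clear of the board edge at (490,345), which is unmoved. Lift and carry to the cradle.

servo_tool([
  [[0, 0, 0], [0, 0, 15], 1],
  [[0, 0, 0], [0, 0, 35], 1],
  [[0, 0, 0.03], [10, -15, 55], 1],
  [[0, 0, 0.06], [22, -45, 65], 1],
  [[0, 0, 0.1], [35, -80, 65], 1],
])

```text
time_s: 6.93
eef_pos: [0.4356, 0.1537, 0.0699]
orientation: [[-1.0, 0.024, 0.006], [0.024, 1.0, 0.003], [-0.006, 0.004, -1.0]]
contact_force: [1.1, 0.4, -0.1]
finger_gap: 0.145
finger_force: 20.0
```

servo_tool([
  [[0, 0, 0.03], [13, -35, 0], 1],
  [[0, 0, 0.06], [24, -70, 0], 1],
  [[0, 0, 0.09], [34, -105, 0], 1],
  [[0, 0, 0.11], [44, -140, 0], 1],
  [[0, 0, 0.13], [50, -170, 0], 1],
])

```text
time_s: 7.35
eef_pos: [0.4846, -0.0217, 0.0677]
orientation: [[-0.995, -0.097, 0.002], [-0.097, 0.995, -0.001], [-0.002, -0.001, -1.0]]
contact_force: [0.8, -0.2, 0.5]
finger_gap: 0.145
finger_force: 20.0
```

servo_tool([
  [[0, 0, 0], [3, -25, 0], 1],
  [[0, 0, 0], [5, -38, 0], 1],
  [[0, 0, 0], [5, -38, -10], 1],
  [[0, 0, 0], [5, -38, -20], 1],
  [[0, 0, 0], [5, -38, -20], 1],
])

```text
time_s: 7.77
eef_pos: [0.4867, -0.0546, 0.0455]
orientation: [[-0.995, -0.101, -0.004], [-0.101, 0.995, 0.001], [0.004, 0.002, -1.0]]
contact_force: [-0.6, 0.2, -1.6]
finger_gap: 0.145
finger_force: 20.0
```

```bash
python3 - <<'E'
from h import *
s=bot.state();print(s["eef_pos"].round(4),s["orientation"].round(3).tolist(),s["q"].round(2))
q=viewer.read_camera("side");p=viewer.read_camera("top")
cv2.imwrite("pics/g3.png",np.hstack([cv2.resize(q["color"][170:265,230:325,::-1],(400,400),interpolation=3),cv2.resize(p["color"][170:255,250:335,::-1],(400,400),interpolation=3)]))
E
```

```text
[ 0.4867 -0.0546  0.0455] [[-0.995, -0.101, -0.004], [-0.101, 0.995, 0.001], [0.004, 0.002, -1.0]] [ 0.18  0.64 -0.16  2.05  0.21  0.47  1.53]
```

View pics/g3.png

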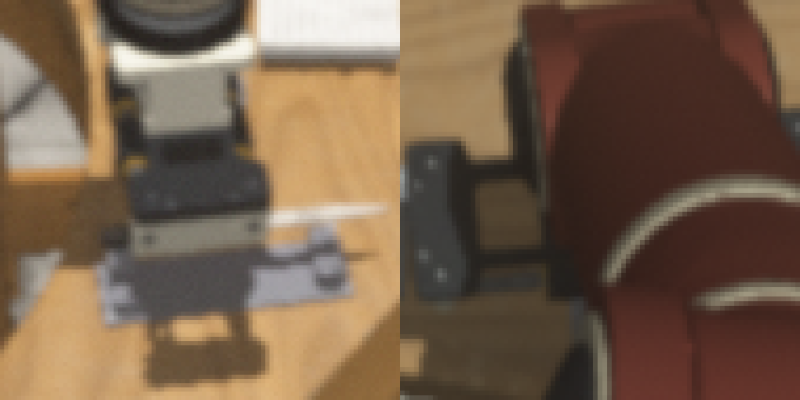

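The file is level above the cradle, blade over the far saddle (325,215). Lower and release.

servo_tool([
  [[0, 0, 0], [0, -1, -10], 1],
  [[0, 0, 0], [0, -1, -20], 1],
  [[0, 0, 0], [0, -1, -28], 1],
  [[0, 0, 0], [0, -1, -33], 1],
  [[0, 0, 0], [0, -1, -33], 1],
])

```text
time_s: 8.28
eef_pos: [0.4874, -0.057, 0.0132]
orientation: [[-0.995, -0.1, -0.003], [-0.1, 0.995, 0.0], [0.003, 0.0, -1.0]]
contact_force: [-0.2, 0.3, -1.1]
finger_gap: 0.146
finger_force: 20.0
```

servo_tool([
  [[0, 0, 0], [0, 0, 0], 0.3],
  [[0, 0, 0], [0, 0, 0], 0.3],
  [[0, 0, 0], [0, 0, 0], 0.3],
  [[0, 0, 0], [0, 0, 15], 0.3],
  [[0, 0, 0], [0, 0, 40], 0.3],
])

```text
time_s: 8.7
eef_pos: [0.4868, -0.0572, 0.0537]
orientation: [[-0.995, -0.099, -0.005], [-0.099, 0.995, 0.0], [0.004, 0.001, -1.0]]
contact_force: [1.0, 0.1, -0.0]
finger_gap: 0.347
finger_force: 0.0
```

servo_tool([
  [[0, 0, 0], [0, 10, 40], 0],
  [[0, 0, 0], [0, 45, 60], 0],
  [[0, 0, 0], [0, 85, 60], 0],
  [[0, 0, 0], [0, 125, 60], 0],
  [[0, 0, 0], [0, 160, 60], 0],
])

```text
time_s: 9.12
eef_pos: [0.4888, 0.1052, 0.1161]
orientation: [[-0.995, -0.099, 0.003], [-0.099, 0.995, 0.001], [-0.003, 0.001, -1.0]]
contact_force: [0.6, 1.0, 0.1]
finger_gap: 0.499
finger_force: 0.0
```

```bash
python3 - <<'E'
from h import *
s=bot.state();print(s["eef_pos"].round(4),s["orientation"].round(3).tolist())
q=viewer.read_camera("side");p=viewer.read_camera("top")
cv2.imwrite("pics/g4.png",np.hstack([cv2.resize(q["color"][170:265,230:325,::-1],(400,400),interpolation=3),cv2.resize(p["color"][170:255,250:335,::-1],(400,400),interpolation=3)]))
E
```

```text
[0.4888 0.1052 0.1161] [[-0.995, -0.099, 0.003], [-0.099, 0.995, 0.001], [-0.003, 0.001, -1.0]]
```

View pics/g4.png

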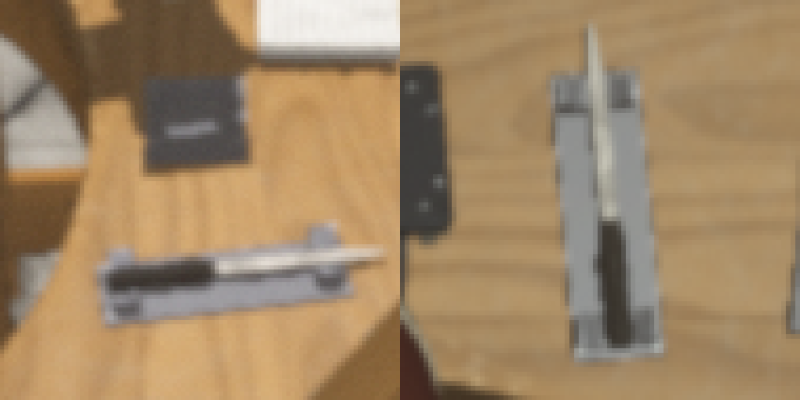

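File lies in both saddles, butt at (620,347) inside the plate end, blade through the far saddle (595,95). Now the wax.

servo_tool([
  [[0, 0, -0.05], [-3, 40, 0], -0.4],
  [[0, 0, -0.1], [-6, 80, 0], -0.4],
  [[0, 0, -0.15], [-9, 120, 0], -0.4],
  [[0, 0, -0.2], [-12, 160, 0], -0.4],
  [[0, 0, -0.21], [-15, 197, -20], -0.4],
])

```text
time_s: 9.63
eef_pos: [0.4758, 0.3028, 0.0983]
orientation: [[-0.994, 0.113, 0.007], [0.113, 0.994, 0.005], [-0.007, 0.006, -1.0]]
contact_force: [1.5, 0.0, 0.7]
finger_gap: 0.695
finger_force: 0.0
```

servo_tool([
  [[0, 0, 0], [0, 0, -20], -0.4],
  [[0, 0, 0], [0, 0, -40], -0.4],
  [[0, 0, 0], [0, 0, -50], -0.4],
  [[0, 0, 0], [0, 0, -50], -0.4],
  [[0, 0, 0], [0, 0, -50], -0.4],
])

```text
time_s: 10.05
eef_pos: [0.4739, 0.2981, 0.045]
orientation: [[-0.994, 0.112, -0.0], [0.112, 0.994, -0.001], [0.0, -0.001, -1.0]]
contact_force: [0.2, -0.5, 0.1]
finger_gap: 0.703
finger_force: 0.0
```

```bash
python3 - <<'E'
from h import *
s=bot.state();print(s["eef_pos"].round(4),s["orientation"].round(3).tolist())
q=viewer.read_camera("side");p=viewer.read_camera("top")
cv2.imwrite("pics/g5.png",np.hstack([cv2.resize(q["color"][110:185,225:300,::-1],(400,400),interpolation=3),cv2.resize(p["color"][190:265,110:185,::-1],(400,400),interpolation=3)]))
E
```

```text
[0.4739 0.2981 0.045 ] [[-0.994, 0.112, -0.0], [0.112, 0.994, -0.001], [0.0, -0.001, -1.0]]
```

View pics/g5.png

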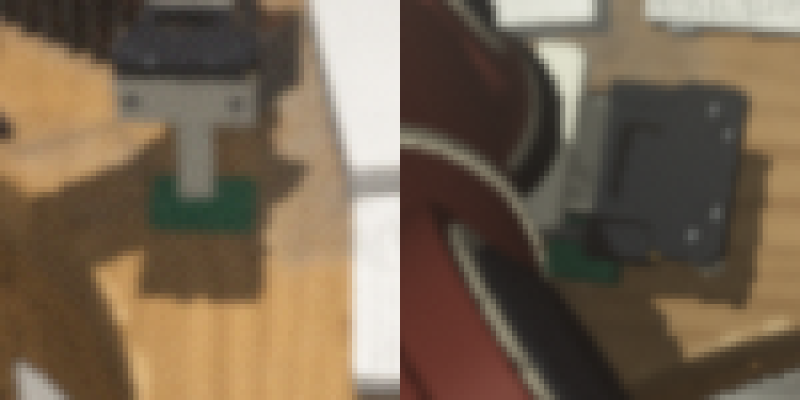

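Finger (198) is over the wax's middle (202). Grip.

servo_tool([
  [[0, 0, 0], [0, 4, -12], -0.4],
  [[0, 0, 0], [0, 4, -24], -0.4],
  [[0, 0, 0], [0, 4, -37], -0.4],
  [[0, 0, 0], [0, 4, -37], -0.4],
  [[0, 0, 0], [0, 4, -37], 0.1],
])

```text
time_s: 10.57
eef_pos: [0.4727, 0.3029, 0.0069]
orientation: [[-0.994, 0.11, -0.002], [0.11, 0.994, -0.001], [0.002, -0.001, -1.0]]
contact_force: [0.6, -0.8, -0.3]
finger_gap: 0.662
finger_force: 0.0
```

servo_tool([
  [[0, 0, 0], [0, 0, 0], 1],
  [[0, 0, 0], [0, 0, 0], 1],
  [[0, 0, 0], [0, 0, 0], 1],
  [[0, 0, 0], [0, 0, 0], 1],
  [[0, 0, 0], [0, 0, 0], 1],
])

```text
time_s: 10.98
eef_pos: [0.4737, 0.3033, 0.0083]
orientation: [[-0.994, 0.111, 0.001], [0.111, 0.994, 0.0], [-0.001, 0.0, -1.0]]
contact_force: [0.2, -0.3, 2.1]
finger_gap: 0.342
finger_force: 20.0
```

servo_tool([
  [[0, 0, 0], [0, 0, 15], 1],
  [[0, 0, 0], [0, 0, 35], 1],
  [[0, 0, 0], [0, 0, 55], 1],
  [[0, 0, 0], [0, 0, 75], 1],
  [[0, 0, 0], [0, 0, 85], 1],
])

```text
time_s: 11.4
eef_pos: [0.4744, 0.3039, 0.0953]
orientation: [[-0.994, 0.111, 0.003], [0.111, 0.994, 0.002], [-0.003, 0.002, -1.0]]
contact_force: [0.4, 1.4, -0.6]
finger_gap: 0.344
finger_force: 20.0
```

servo_tool([
  [[0, 0, 0], [0, -38, 0], 1],
  [[0, 0, 0], [0, -77, 0], 1],
  [[0, 0, 0], [0, -116, 0], 1],
  [[0, 0, 0], [0, -155, 0], 1],
  [[0, 0, 0], [0, -194, 0], 1],
])

```text
time_s: 11.82
eef_pos: [0.473, 0.1076, 0.0928]
orientation: [[-0.994, 0.11, -0.0], [0.11, 0.994, -0.0], [0.0, -0.0, -1.0]]
contact_force: [0.4, 0.0, 0.1]
finger_gap: 0.342
finger_force: 20.0
```

servo_tool([
  [[0, 0, 0], [0, -38, 0], 1],
  [[0, 0, 0], [0, -77, 0], 1],
  [[0, 0, 0], [0, -116, 0], 1],
  [[0, 0, 0], [0, -155, 0], 1],
  [[0, 0, 0], [0, -194, 0], 1],
])

```text
time_s: 12.23
eef_pos: [0.473, -0.0866, 0.0927]
orientation: [[-0.994, 0.11, -0.0], [0.11, 0.994, 0.0], [0.0, -0.0, -1.0]]
contact_force: [1.0, 0.2, -0.7]
finger_gap: 0.34
finger_force: 20.0
```

servo_tool([
  [[0, 0, 0.02], [-8, -36, 0], 1],
  [[0, 0, 0.02], [-20, -72, 0], 1],
  [[0, 0, 0.02], [-40, -106, 0], 1],
  [[0, 0, 0.02], [-60, -140, 0], 1],
  [[0, 0, 0.02], [-80, -175, 0], 1],
])

```text
time_s: 12.65
eef_pos: [0.3922, -0.261, 0.0927]
orientation: [[-0.996, 0.09, -0.0], [0.09, 0.996, 0.0], [0.0, 0.0, -1.0]]
contact_force: [0.7, -0.6, -1.0]
finger_gap: 0.342
finger_force: 20.0
```

servo_tool([
  [[0, 0, 0], [-8, -35, 0], 1],
  [[0, 0, 0], [-16, -70, 0], 1],
  [[0, 0, 0], [-16, -72, -20], 1],
  [[0, 0, 0], [-16, -72, -40], 1],
  [[0, 0, 0], [-16, -72, -40], 1],
])

```text
time_s: 13.07
eef_pos: [0.3748, -0.3312, 0.05]
orientation: [[-0.996, 0.093, -0.005], [0.093, 0.996, 0.004], [0.006, 0.003, -1.0]]
contact_force: [0.0, 0.7, 0.2]
finger_gap: 0.347
finger_force: 20.0
```

```bash
python3 - <<'E'
from h import *
s=bot.state();print(s["eef_pos"].round(4),s["orientation"].round(3).tolist(),s["q"].round(2))
q=viewer.read_camera("side");p=viewer.read_camera("top")
cv2.imwrite("pics/g6.png",np.hstack([cv2.resize(q["color"][280:375,180:275,::-1],(400,400),interpolation=3),cv2.resize(p["color"][230:315,360:445,::-1],(400,400),interpolation=3)]))
E
```

```text
[ 0.3748 -0.3312  0.05  ] [[-0.996, 0.093, -0.005], [0.093, 0.996, 0.004], [0.006, 0.003, -1.0]] [ 0.8   0.64 -0.19  2.01  0.23  0.51  1.93]
```

View pics/g6.png

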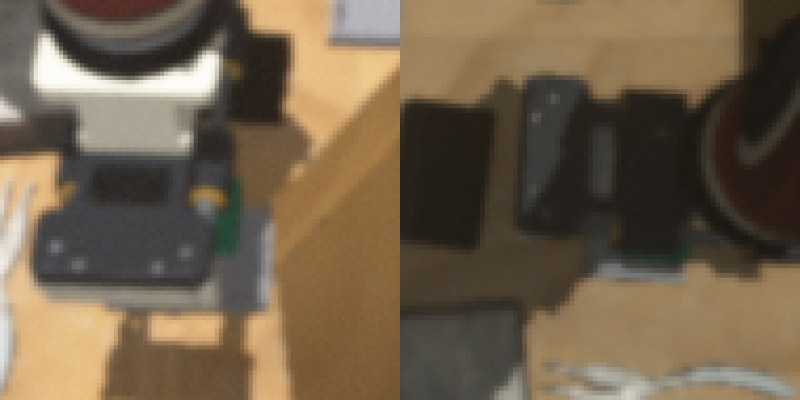

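Wax is over its holder (side: wax end at (230,225), holder around (245,265)). Lower.

servo_tool([
  [[0, 0, 0], [1.5, 0, -10], 1],
  [[0, 0, 0], [1.5, 0, -20], 1],
  [[0, 0, 0], [1.5, 0, -28], 1],
  [[0, 0, 0], [1.5, 0, -34], 1],
  [[0, 0, 0], [1.5, 0, -37], 1],
])

```text
time_s: 13.58
eef_pos: [0.3786, -0.3312, 0.0148]
orientation: [[-0.996, 0.09, -0.001], [0.09, 0.996, 0.001], [0.001, 0.001, -1.0]]
contact_force: [0.5, 0.8, -0.5]
finger_gap: 0.343
finger_force: 20.0
```

servo_tool([
  [[0, 0, 0], [0, 0, 0], 1],
  [[0, 0, 0], [0, 0, 0], 1],
])

```text
time_s: 13.75
eef_pos: [0.379, -0.3317, 0.0157]
orientation: [[-0.996, 0.09, -0.0], [0.09, 0.996, 0.0], [0.0, 0.0, -1.0]]
contact_force: [-0.7, 0.1, -0.7]
finger_gap: 0.343
finger_force: 20.0
```

servo_tool([
  [[0, 0, 0], [-2.5, 0.5, -1], 1],
  [[0, 0, 0], [-2.5, 0.5, -3], 1],
  [[0, 0, 0], [-2.5, 0.5, -3], 1],
  [[0, 0, 0], [-2.5, 0.5, -3], 1],
])

```text
time_s: 14.08
eef_pos: [0.3764, -0.3313, 0.0129]
orientation: [[-0.996, 0.091, 0.0], [0.091, 0.996, -0.0], [-0.0, -0.0, -1.0]]
contact_force: [-0.1, 0.9, -0.2]
finger_gap: 0.341
finger_force: 20.0
```

servo_tool([
  [[0, 0, 0], [0, 0, 0], 0],
  [[0, 0, 0], [0, 0, 0], 0],
  [[0, 0, 0], [0, 0, 0], 0],
  [[0, 0, 0], [0, 0, 20], 0],
  [[0, 0, 0], [0, 0, 50], 0],
])

```text
time_s: 14.5
eef_pos: [0.3748, -0.3299, 0.0614]
orientation: [[-0.996, 0.09, -0.005], [0.09, 0.996, 0.004], [0.005, 0.003, -1.0]]
contact_force: [0.3, -1.1, -1.0]
finger_gap: 0.5
finger_force: 0.0
```

servo_tool([
  [[0, 0, 0], [5, 20, 20], -0.2],
  [[0, 0, 0], [15, 55, 30], -0.4],
  [[0, 0, 0], [30, 95, 30], -0.6],
  [[0, 0, 0], [50, 130, 30], -0.6],
  [[0, 0, 0], [65, 165, 30], -0.6],
])

```text
time_s: 14.92
eef_pos: [0.443, -0.1645, 0.0936]
orientation: [[-0.996, 0.091, 0.003], [0.091, 0.996, -0.0], [-0.003, -0.0, -1.0]]
contact_force: [1.6, -0.8, -0.0]
finger_gap: 0.777
finger_force: 0.0
```

```bash
cat > chk.py <<'E'
import sys
from fit import *
def chk(t,f,x0,w,l,z0,z1,h=None,hx=None,hd=None):
    for cam in("top","side"):
        p=viewer.read_camera(cam)
        for n,ff,q,a in ((t,f,x0,(w,l,z0,z1)),)+(((h,boxpts,hx,hd),) if h else ()):
            for r in regions_of(n,p):
                if np.hypot(*(rect(p,r["region"],.01)[0]-q[:2]))<45:
                    print(cam,n,round(r["confidence"],2),*fit(p,r["region"],ff,q,*a)); break
    s=bot.state();print(s["eef_pos"].round(4),s["orientation"].round(3).tolist())
E
python3 - <<'E'
from chk import *
chk("wax_mid",boxpts,(377,-331,-8),32,61,4,22)
q=viewer.read_camera("side");p=viewer.read_camera("top")
cv2.imwrite("pics/g7.png",np.hstack([cv2.resize(q["color"][280:375,180:275,::-1],(400,400),interpolation=3),cv2.resize(p["color"][230:315,360:445,::-1],(400,400),interpolation=3)]))
E
```

```text
side wax_mid 0.91 [ 373.6 -331.5   -6.4] 0.868
[ 0.4418 -0.1651  0.093 ] [[-0.996, 0.087, 0.0], [0.087, 0.996, -0.0], [-0.0, -0.0, -1.0]]
```

View pics/g7.png

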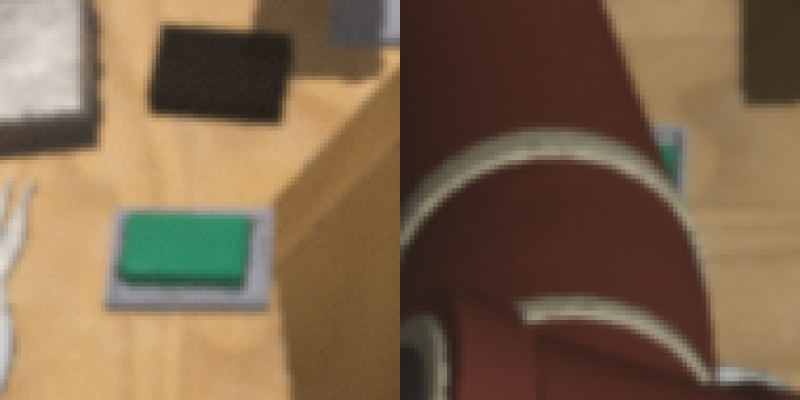

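Wax sits in its pocket (side crop (185,245), holder (190,260)), lowered to 4.6 mm without contact force. Next, the charcoal.

servo_tool([
  [[0, 0, -0.05], [-20, -25, 0], -0.6],
  [[0, 0, -0.05], [-40, -50, 0], -0.6],
  [[0, 0, -0.05], [-52, -66, -15], -0.6],
  [[0, 0, -0.05], [-52, -66, -35], -0.6],
  [[0, 0, -0.05], [-52, -66, -50], -0.6],
])

```text
time_s: 15.63
eef_pos: [0.3867, -0.2361, 0.0421]
orientation: [[-0.989, 0.149, -0.001], [0.149, 0.989, -0.002], [0.001, -0.002, -1.0]]
contact_force: [-0.7, 0.8, -0.0]
finger_gap: 0.8
finger_force: 0.0
```

servo_tool([
  [[0, 0, 0], [0, 0, 0], -0.6],
  [[0, 0, 0], [0, 0, 0], -0.6],
])

```text
time_s: 15.8
eef_pos: [0.388, -0.2335, 0.0425]
orientation: [[-0.99, 0.144, -0.002], [0.144, 0.99, 0.0], [0.002, -0.0, -1.0]]
contact_force: [0.1, -0.2, -0.6]
finger_gap: 0.799
finger_force: 0.0
```

servo_tool([
  [[0, 0, 0], [1.5, 2.5, -12], -0.6],
  [[0, 0, 0], [1.5, 2.5, -24], -0.6],
  [[0, 0, 0], [1.5, 2.5, -33], -0.6],
  [[0, 0, 0], [1.5, 2.5, -33], -0.6],
  [[0, 0, 0], [1.5, 2.5, -33], -0.2],
])

```text
time_s: 16.22
eef_pos: [0.3909, -0.23, 0.0101]
orientation: [[-0.99, 0.141, -0.0], [0.141, 0.99, -0.0], [0.0, -0.0, -1.0]]
contact_force: [0.3, 0.3, -0.4]
finger_gap: 0.757
finger_force: 0.0
```

servo_tool([
  [[0, 0, 0], [0, 0, 0], 1],
  [[0, 0, 0], [0, 0, 0], 1],
  [[0, 0, 0], [0, 0, 0], 1],
  [[0, 0, 0], [0, 0, 0], 1],
  [[0, 0, 0], [0, 0, 0], 1],
])

```text
time_s: 16.63
eef_pos: [0.3912, -0.23, 0.0103]
orientation: [[-0.99, 0.14, 0.001], [0.14, 0.99, -0.001], [-0.001, -0.001, -1.0]]
contact_force: [-0.3, -1.2, 3.4]
finger_gap: 0.479
finger_force: 20.0
```

servo_tool([
  [[0, 0, 0], [0, 0, 10], 1],
  [[0, 0, 0], [0, 0, 25], 1],
  [[0, 0, 0], [0, 0, 40], 1],
  [[0, 0, 0], [0, 0, 50], 1],
  [[0, 0, 0], [0, 0, 50], 1],
])

```text
time_s: 17.05
eef_pos: [0.3919, -0.2303, 0.0615]
orientation: [[-0.99, 0.14, 0.003], [0.14, 0.99, -0.002], [-0.003, -0.001, -1.0]]
contact_force: [0.5, -0.1, -0.9]
finger_gap: 0.485
finger_force: 20.0
```

servo_tool([
  [[0, 0, 0.02], [25, 12, 0], 1],
  [[0, 0, 0.02], [55, 25, 0], 1],
  [[0, 0, 0.02], [85, 39, 0], 1],
  [[0, 0, 0.02], [105, 48, 0], 1],
  [[0, 0, 0.02], [105, 48, -10], 1],
])

```text
time_s: 17.47
eef_pos: [0.503, -0.1781, 0.0507]
orientation: [[-0.993, 0.114, 0.01], [0.114, 0.993, 0.001], [-0.01, 0.002, -1.0]]
contact_force: [0.4, 0.9, 0.4]
finger_gap: 0.483
finger_force: 20.0
```

servo_tool([
  [[0, 0, 0], [0, 0, -10], 1],
  [[0, 0, 0], [0, 0, -17], 1],
  [[0, 0, 0], [0, 0, -17], 1],
  [[0, 0, 0], [0, 0, -17], 1],
])

```text
time_s: 17.8
eef_pos: [0.4939, -0.1825, 0.0319]
orientation: [[-0.992, 0.122, -0.003], [0.122, 0.992, 0.0], [0.003, -0.0, -1.0]]
contact_force: [0.1, -0.3, -0.7]
finger_gap: 0.48
finger_force: 20.0
```

servo_tool([
  [[0, 0, 0], [1, 0, -5], 1],
  [[0, 0, 0], [1, 0, -10], 1],
  [[0, 0, 0], [1, 0, -14], 1],
  [[0, 0, 0], [1, 0, -16], 1],
  [[0, 0, 0], [1, 0, -16], 1],
])

```text
time_s: 18.22
eef_pos: [0.4965, -0.1817, 0.0164]
orientation: [[-0.993, 0.121, -0.001], [0.121, 0.993, 0.0], [0.001, 0.0, -1.0]]
contact_force: [-0.4, -0.5, -0.5]
finger_gap: 0.479
finger_force: 20.0
```

servo_tool([
  [[0, 0, 0], [0, 0, 0], 1],
  [[0, 0, 0], [0, 0, 0], 1],
])

```text
time_s: 18.38
eef_pos: [0.4971, -0.1818, 0.017]
orientation: [[-0.993, 0.12, 0.0], [0.12, 0.993, -0.0], [-0.0, -0.0, -1.0]]
contact_force: [0.4, -0.6, -0.9]
finger_gap: 0.479
finger_force: 20.0
```

servo_tool([
  [[0, 0, 0], [-0.5, 0, -2], 1],
  [[0, 0, 0], [-0.5, 0, -2], 1],
  [[0, 0, 0], [-0.5, 0, -2], 0.2],
  [[0, 0, 0], [-0.5, 0, -2], -0.3],
  [[0, 0, 0], [-0.5, 0, -2], -0.3],
])

```text
time_s: 18.8
eef_pos: [0.4966, -0.1818, 0.015]
orientation: [[-0.993, 0.12, 0.0], [0.12, 0.993, -0.0], [-0.0, -0.0, -1.0]]
contact_force: [-0.0, -0.2, -0.1]
finger_gap: 0.579
finger_force: 0.0
```

servo_tool([
  [[0, 0, 0], [0, 0, 0], -0.3],
  [[0, 0, 0], [0, 0, 0], -0.3],
  [[0, 0, 0], [0, 0, 20], -0.3],
  [[0, 0, 0], [0, 0, 50], -0.3],
  [[0, 0, 0], [0, 0, 85], -0.3],
])

```text
time_s: 19.22
eef_pos: [0.495, -0.1812, 0.0994]
orientation: [[-0.993, 0.12, -0.004], [0.12, 0.993, 0.001], [0.004, 0.001, -1.0]]
contact_force: [0.4, -1.3, 0.1]
finger_gap: 0.648
finger_force: 0.0
```

servo_tool([
  [[0, 0, -0.12], [-5, 30, 0], -0.6],
  [[0, 0, -0.24], [-10, 60, 0], -0.6],
  [[0, 0, -0.36], [-20, 90, 0], -0.8],
  [[0, 0, -0.48], [-25, 120, 0], -0.8],
  [[0, 0, -0.6], [-30, 150, 0], -0.8],
])

```text
time_s: 19.63
eef_pos: [0.4659, -0.0306, 0.1001]
orientation: [[-0.747, 0.665, 0.0], [0.665, 0.747, 0.0], [-0.0, 0.0, -1.0]]
contact_force: [0.4, 0.3, -0.2]
finger_gap: 0.893
finger_force: 0.0
```

servo_tool([
  [[0, 0, -0.12], [0, 0, 0], -0.8],
  [[0, 0, -0.24], [0, 0, 0], -0.8],
  [[0, 0, -0.36], [0, 0, 0], -0.8],
  [[0, 0, -0.48], [0, 0, 0], -0.8],
  [[0, 0, -0.6], [0, 0, 0], -0.8],
])

```text
time_s: 20.05
eef_pos: [0.4665, -0.0314, 0.1]
orientation: [[-0.242, 0.97, 0.0], [0.97, 0.242, 0.0], [0.0, 0.0, -1.0]]
contact_force: [-0.5, -0.4, -0.1]
finger_gap: 0.899
finger_force: 0.0
```

```bash
python3 - <<'E'
from chk import *
chk("charcoal_mid",boxpts,(496,-182,-12),45,71,4,26)
p=viewer.read_camera("top")
for r in regions_of("jar_mid",p)[:2]: print(r["confidence"],fit(p,r["region"],cyl,(503,-297,0),46,0,0,41))
q=viewer.read_camera("side")
cv2.imwrite("pics/g8.png",np.hstack([cv2.resize(q["color"][240:315,235:310,::-1],(400,400),interpolation=3),cv2.resize(p["color"][180:300,310:430,::-1],(400,400),interpolation=3)]))
E
```

```text
top charcoal_mid 0.7 [ 498.3 -181.8  -11.9] 0.9
side charcoal_mid 0.63 [ 493.  -181.2  -14.5] 0.844
[ 0.4664 -0.0316  0.0999] [[-0.251, 0.968, -0.0], [0.968, 0.251, -0.0], [-0.0, -0.0, -1.0]]
0.57 (array([ 503.7, -297.4,    8.5]), np.float64(0.952))
```

View pics/g8.png

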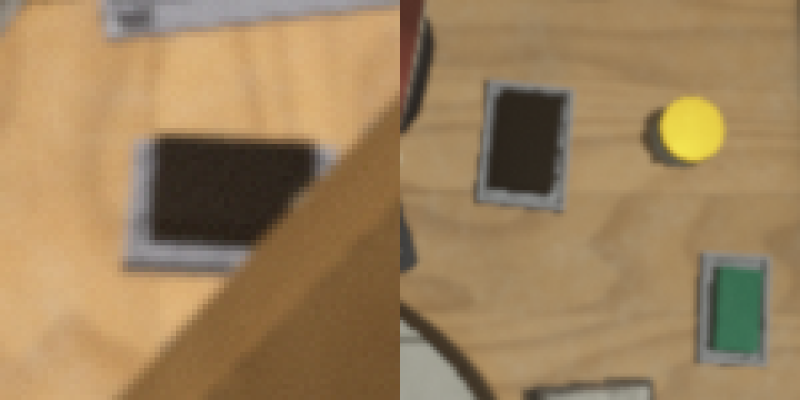

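Charcoal is centred in its holder (top (527,143)), wax in its own (740,308). Now the jar at (502,−298), closing along x to clear the panel.

servo_tool([
  [[0, 0, -0.1], [8, -36, 0], -0.9],
  [[0, 0, -0.2], [16, -75, 0], -0.9],
  [[0, 0, -0.25], [24, -114, 0], -0.9],
  [[0, 0, -0.25], [32, -153, 0], -0.9],
  [[0, 0, -0.25], [36, -190, 0], -0.9],
])

```text
time_s: 20.82
eef_pos: [0.5032, -0.2241, 0.1]
orientation: [[-0.001, 1.0, 0.001], [1.0, 0.001, -0.001], [-0.001, 0.001, -1.0]]
contact_force: [0.5, 0.5, -1.1]
finger_gap: 0.948
finger_force: 0.0
```

servo_tool([
  [[0, 0, 0], [0, -36, 0], -0.9],
  [[0, 0, 0], [0, -66, 0], -0.9],
  [[0, 0, 0], [0, -76, -20], -0.9],
  [[0, 0, 0], [0, -76, -40], -0.9],
  [[0, 0, 0], [0, -76, -40], -0.9],
])

```text
time_s: 21.23
eef_pos: [0.4995, -0.2977, 0.0565]
orientation: [[0.002, 1.0, -0.006], [1.0, -0.002, 0.004], [0.004, -0.006, -1.0]]
contact_force: [-0.4, 0.3, 0.3]
finger_gap: 0.951
finger_force: 0.0
```

servo_tool([
  [[0, 0, 0], [0, 0, 0], -0.9],
  [[0, 0, 0], [0, 0, 0], -0.9],
])

```text
time_s: 21.4
eef_pos: [0.503, -0.2972, 0.0605]
orientation: [[-0.002, 1.0, 0.001], [1.0, 0.002, 0.0], [0.0, 0.001, -1.0]]
contact_force: [-0.1, 0.0, 0.1]
finger_gap: 0.951
finger_force: 0.0
```

servo_tool([
  [[0, 0, 0], [-0.5, -0.7, -15], -0.9],
  [[0, 0, 0], [-0.5, -0.7, -30], -0.9],
  [[0, 0, 0], [-0.5, -0.7, -44], -0.9],
  [[0, 0, 0], [-0.5, -0.7, -44], -0.9],
  [[0, 0, 0], [-0.5, -0.7, -44], -0.3],
])

```text
time_s: 21.82
eef_pos: [0.5025, -0.2979, 0.0166]
orientation: [[-0.001, 1.0, 0.001], [1.0, 0.001, 0.0], [0.0, 0.001, -1.0]]
contact_force: [-0.5, -0.3, 0.8]
finger_gap: 0.915
finger_force: 0.0
```

servo_tool([
  [[0, 0, 0], [0, 0, 0], 0],
  [[0, 0, 0], [0, 0, 0], 0.3],
  [[0, 0, 0], [0, 0, 0], 1],
  [[0, 0, 0], [0, 0, 0], 1],
  [[0, 0, 0], [0, 0, 0], 1],
])

```text
time_s: 22.23
eef_pos: [0.5022, -0.2986, 0.0164]
orientation: [[-0.0, 1.0, 0.001], [1.0, 0.0, -0.0], [-0.0, 0.001, -1.0]]
contact_force: [0.2, 0.1, -0.9]
finger_gap: 0.572
finger_force: 0.0
```

servo_tool([
  [[0, 0, 0], [0, 0, 10], 1],
  [[0, 0, 0], [0, 0, 25], 1],
  [[0, 0, 0], [0, 0, 45], 1],
  [[0, 0, 0], [0, 0, 65], 1],
  [[0, 0, 0], [0, 0, 75], 1],
])

```text
time_s: 22.65
eef_pos: [0.5029, -0.2993, 0.0937]
orientation: [[0.0, 1.0, 0.003], [1.0, -0.0, -0.002], [-0.002, 0.003, -1.0]]
contact_force: [0.7, 0.2, -1.9]
finger_gap: 0.493
finger_force: 20.0
```

The fingers closed only as the lift began, so the jar may be held high; carry it and measure its height in the side view.

servo_tool([
  [[0, 0, 0], [0, 20, 0], 1],
  [[0, 0, 0], [0, 50, 0], 1],
  [[0, 0, 0], [0, 88, 0], 1],
  [[0, 0, 0], [0, 126, 0], 1],
  [[0, 0, 0], [0, 164, 0], 1],
])

```text
time_s: 23.07
eef_pos: [0.5016, -0.133, 0.0911]
orientation: [[0.001, 1.0, 0.0], [1.0, -0.001, 0.0], [0.0, 0.0, -1.0]]
contact_force: [0.4, 0.4, -1.0]
finger_gap: 0.492
finger_force: 20.0
```

servo_tool([
  [[0, 0, 0], [0, 38, 0], 1],
  [[0, 0, 0], [0, 76, 0], 1],
  [[0, 0, 0], [0, 114, 0], 1],
  [[0, 0, 0], [0, 152, 0], 1],
  [[0, 0, 0], [0, 185, 0], 1],
])

```text
time_s: 23.48
eef_pos: [0.5015, 0.0536, 0.0911]
orientation: [[-0.002, 1.0, -0.0], [1.0, 0.002, 0.001], [0.001, -0.0, -1.0]]
contact_force: [0.5, 0.9, -0.6]
finger_gap: 0.495
finger_force: 20.0
```

servo_tool([
  [[0, 0, 0], [0, 20, 0], 1],
  [[0, 0, 0], [1, 32, 0], 1],
  [[0, 0, 0], [1, 32, 0], 1],
  [[0, 0, 0], [1, 32, 0], 1],
])

```text
time_s: 23.82
eef_pos: [0.503, 0.0816, 0.091]
orientation: [[0.0, 1.0, 0.0], [1.0, -0.0, -0.001], [-0.001, 0.0, -1.0]]
contact_force: [0.4, -1.1, -0.0]
finger_gap: 0.492
finger_force: 20.0
```

```bash
python3 - <<'E'
from h import *
s=bot.state();print(s["eef_pos"].round(4),s["orientation"].round(3).tolist(),s["finger_gap"])
q=viewer.read_camera("side")
for r in regions_of("jar_mid",q)[:2]: print(r["confidence"],r["extent"])
for z in(.0,.03,.06,.09): print(z,proj(q,[[.503,.059,z],[.503,.082,z]]).round(1).tolist())
cv2.imwrite("pics/g9.png",cv2.resize(q["color"][130:220,225:345,::-1],(800,600),interpolation=3))
E
```

```text
[0.503  0.0816 0.091 ] [[0.0, 1.0, 0.0], [1.0, -0.0, -0.001], [-0.001, 0.0, -1.0]] 0.492034487752682
0.77 [264.9, 168.1, 288.0, 186.3]
0.43 [202.6, 328.3, 244.0, 353.4]
0.0 [[277.2, 205.4], [276.7, 199.5]]
0.03 [[277.1, 197.5], [276.6, 191.6]]
0.06 [[277.0, 189.3], [276.5, 183.4]]
0.09 [[276.9, 180.8], [276.4, 174.8]]
```

View pics/g9.png

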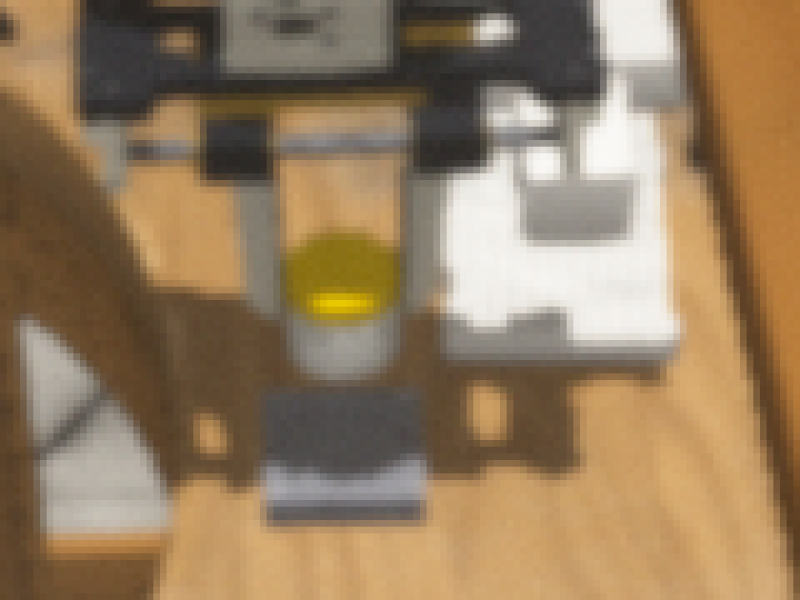

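Jar hangs upright, bottom at crop (344,378), i.e. about 70 mm up (21 mm below the TCP), centred on the holder. Lower.

servo_tool([
  [[0, 0, 0], [0.3, 0.3, -20], 1],
  [[0, 0, 0], [0.3, 0.3, -40], 1],
  [[0, 0, 0], [0.3, 0.3, -54], 1],
  [[0, 0, 0], [0.3, 0.3, -60], 1],
  [[0, 0, 0], [0.3, 0.3, -60], 1],
])

```text
time_s: 24.33
eef_pos: [0.5025, 0.0806, 0.0298]
orientation: [[0.003, 1.0, -0.003], [1.0, -0.003, -0.001], [-0.001, -0.003, -1.0]]
contact_force: [-0.4, -0.3, -0.4]
finger_gap: 0.492
finger_force: 20.0
```

servo_tool([
  [[0, 0, 0], [0, 0, -1], 1],
  [[0, 0, 0], [0, 0, -2], 1],
  [[0, 0, 0], [0, 0, -3], 1],
  [[0, 0, 0], [0, 0, -3], 1],
])

```text
time_s: 24.67
eef_pos: [0.504, 0.0827, 0.0287]
orientation: [[0.0, 1.0, 0.002], [1.0, -0.0, 0.0], [0.0, 0.002, -1.0]]
contact_force: [-0.8, -0.3, 2.2]
finger_gap: 0.49
finger_force: 20.0
```

servo_tool([
  [[0, 0, 0], [0, 0, -1], 1],
  [[0, 0, 0], [0, 0, -2], 1],
  [[0, 0, 0], [0, 0, -2], 1],
])

```text
time_s: 24.92
eef_pos: [0.5044, 0.0825, 0.0282]
orientation: [[0.0, 1.0, 0.003], [1.0, -0.0, 0.001], [0.001, 0.003, -1.0]]
contact_force: [-2.0, -2.3, 14.1]
finger_gap: 0.489
finger_force: 20.0
```

servo_tool([
  [[0, 0, 0], [0, 0, 2], 1],
  [[0, 0, 0], [0, 0, 2], 0.5],
  [[0, 0, 0], [0, 0, 2], -0.2],
  [[0, 0, 0], [0, 0, 2], -0.3],
  [[0, 0, 0], [0, 0, 2], -0.3],
])

```text
time_s: 25.33
eef_pos: [0.5031, 0.083, 0.0277]
orientation: [[-0.0, 1.0, -0.0], [1.0, 0.0, 0.0], [0.0, -0.0, -1.0]]
contact_force: [-0.3, -1.0, 0.4]
finger_gap: 0.63
finger_force: 0.0
```

servo_tool([
  [[0, 0, 0], [0, 0, 0], -0.3],
  [[0, 0, 0], [0, 0, 10], -0.3],
  [[0, 0, 0], [0, 0, 40], -0.3],
  [[0, 0, 0], [0, 0, 75], -0.3],
  [[0, 0, 0], [0, 0, 110], -0.3],
])

```text
time_s: 25.75
eef_pos: [0.5026, 0.0826, 0.1392]
orientation: [[0.0, 1.0, -0.002], [1.0, -0.0, -0.001], [-0.001, -0.002, -1.0]]
contact_force: [0.9, 0.7, 0.3]
finger_gap: 0.651
finger_force: 0.0
```

servo_tool([
  [[0, 0, 0], [-10, -38, 0], -0.3],
  [[0, 0, 0], [-20, -76, 0], -0.3],
  [[0, 0, 0], [-30, -114, 0], -0.3],
  [[0, 0, 0], [-30, -114, 0], -0.3],
  [[0, 0, 0], [-30, -114, 0], -0.3],
])

```text
time_s: 26.17
eef_pos: [0.4726, -0.0341, 0.1388]
orientation: [[0.007, 1.0, 0.001], [1.0, -0.007, -0.001], [-0.001, 0.001, -1.0]]
contact_force: [-0.1, 0.1, -1.1]
finger_gap: 0.653
finger_force: 0.0
```

```bash
python3 - <<'E'
from chk import *
chk("jar_mid",cyl,(503,82,0),46,0,4,45,"jar_holder",(503,82,-5),(66,66,0,14))
q=viewer.read_camera("side");p=viewer.read_camera("top")
for c in(q,):
  for r in regions_of("jar_mid",c)[:1]:
    for z in (0,4,8,12): print(z,*fit(c,r["region"],cyl,(503,82,0),46,0,z,z+41))
cv2.imwrite("pics/gA.png",np.hstack([cv2.resize(q["color"][130:255,225:350,::-1],(400,400),interpolation=3),cv2.resize(p["color"][150:255,145:250,::-1],(400,400),interpolation=3)]))
E
```

```text
top jar_mid 0.57 [506.4  85.1  -4.6] 0.929
top jar_holder 0.7 [506.1  85.3  -7.9] 0.247
side jar_mid 0.49 [501.8  88.   -8.3] 0.677
side jar_holder 0.52 [502.1  81.1  -6.4] 0.498
[ 0.4735 -0.0296  0.1377] [[-0.003, 1.0, -0.0], [1.0, 0.003, 0.001], [0.001, -0.0, -1.0]]
0 [500.8  89.7  -1. ] 0.788
4 [ 5.008e+02  8.590e+01 -4.000e-01] 0.784
8 [500.7  81.5   3.3] 0.781
12 [500.7  77.8   7.6] 0.777
```

View pics/gA.png

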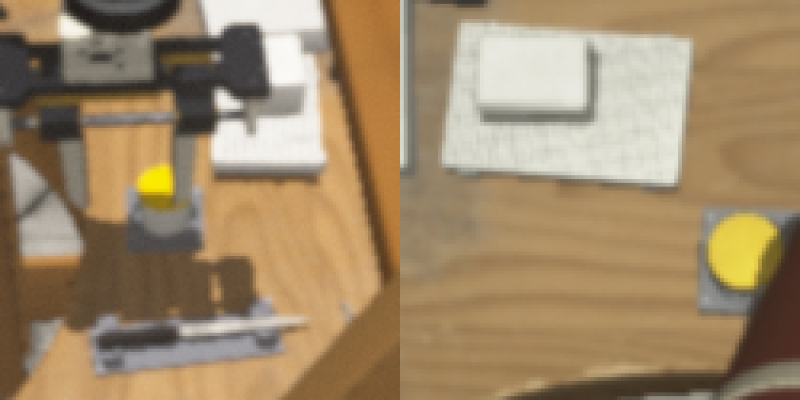

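Jar stands in its holder, board and white block unmoved. I'll clear the arm and check the lid's height and level by triangulation.

servo_tool([
  [[0, 0, 0], [0, -38, 10], -0.3],
  [[0, 0, 0], [0, -76, 20], -0.3],
  [[0, 0, 0], [0, -114, 30], -0.3],
  [[0, 0, 0], [0, -152, 30], -0.3],
  [[0, 0, 0], [0, -190, 30], -0.3],
])

```text
time_s: 27.03
eef_pos: [0.4737, -0.2227, 0.1686]
orientation: [[-0.001, 1.0, 0.001], [1.0, 0.001, -0.0], [-0.0, 0.001, -1.0]]
contact_force: [1.5, 0.7, 0.3]
finger_gap: 0.652
finger_force: 0.0
```

```bash
python3 - <<'E'
from fit import *
L=[]
for cam in("top","side"):
    p=viewer.read_camera(cam); c=p["color"].astype(int)
    m=((c[...,0]>120)&(c[...,1]>100)&(c[...,2]<80)).astype(np.uint8)
    n,l,s,ce=cv2.connectedComponentsWithStats(m)
    for i in range(1,n):
        if s[i,4]>60:
            P=at(p,ce[i],.045)*1e3; print(cam,s[i,4],ce[i].round(1),P.round(1),fit(p,l==i,cyl,(504,83,0),46,0,44,45))
    for t,f,x0,*a in(("jar_mid",cyl,(503,82,0),46,0,4,45),("wax_mid",boxpts,(377,-331,-8),32,61,4,22),("board_mid",boxpts,(600,200,148),94,150,16,28.5)):
        for r in regions_of(t,p):
            if np.hypot(*(rect(p,r["region"],.01)[0]-x0[:2]))<45: print(cam,t,*fit(p,r["region"],f,x0,*a));break
E
```

```text
top 4851 [80.5 13.9] [1048.   517.3   45. ] (array([504.,  83.,   0.]), np.float64(0.0))
top 20979 [347.   32.4] [ 984.3 -187.9   45. ] (array([504.,  83.,   0.]), np.float64(0.0))
top 1507 [167.3 126.3] [724.  255.9  45. ] (array([504.,  83.,   0.]), np.float64(0.0))
top 1088 [375.7 129.6] [ 720.1 -250.4   45. ] (array([504.,  83.,   0.]), np.float64(0.0))
top 206 [234.8 215.6] [504.9  85.   45. ] (array([503.1,  84.1,   1.8]), np.float64(0.655))
top 167 [ 12.1 252. ] [409.6 625.3  45. ] (array([504.,  83.,   0.]), np.float64(0.0))
top 104 [ 36.8 256.2] [401.4 558.9  45. ] (array([504.,  83.,   0.]), np.float64(0.0))
top 157 [ 72.8 291.9] [319.9 461.5  45. ] (array([504.,  83.,   0.]), np.float64(0.0))
top 637 [ 13.7 301.3] [291.5 611.6  45. ] (array([504.,  83.,   0.]), np.float64(0.0))
top jar_mid [508.   84.5  -4.5] 0.833
top wax_mid [ 376.4 -332.    -8.3] 0.685
top board_mid [603.6 201.3 149.8] 0.67
side 23403 [409.6  99.8] [971.4 485.8  45. ] (array([504.,  83.,   0.]), np.float64(0.0))
side 120 [250.6  17.6] [ 443.6 1201.9   45. ] (array([504.,  83.,   0.]), np.float64(0.0))
side 281 [503.1 117.2] [1241.2  366.2   45. ] (array([504.,  83.,   0.]), np.float64(0.0))
side 87 [216.9 120.7] [329.2 404.3  45. ] (array([504.,  83.,   0.]), np.float64(0.0))
side 61 [445.5 175.2] [967.9 103.6  45. ] (array([504.,  83.,   0.]), np.float64(0.0))
side 492 [319.1 385.6] [ 553.4 -449.2   45. ] (array([504.,  83.,   0.]), np.float64(0.0))
side wax_mid [ 374.4 -332.5   -3.1] 0.849
side board_mid [599.6 199.7 149.2] 0.692
```

```bash
python3 - <<'E'
from fit import *
for cam in("side","top"):
    p=viewer.read_camera(cam); h=cv2.cvtColor(p["color"],cv2.COLOR_RGB2HSV); q=proj(p,[[.504,.083,.035]])[0].astype(int)
    w=np.zeros(h.shape[:2],bool); w[q[1]-28:q[1]+28,q[0]-28:q[0]+28]=1
    m=w&(h[...,0]>22)&(h[...,0]<33)&(h[...,1]>190)
    e=np.argwhere(m); print(cam,m.sum(),e.min(0),e.max(0),e.mean(0).round(1))
    for z in(45,51,55): print(z,(at(p,e.mean(0)[::-1],z/1e3)*1e3).round(1))
    for r in regions_of("jar_mid",p)[:2]: print(r["confidence"],r["extent"])
    print(proj(p,cyl(503.3,83,0,46,0,44.9,45)).min(0),proj(p,cyl(503.3,83,0,46,0,44.9,45)).max(0))
E
```

```text
Traceback (most recent call last):
ValueError: zero-size array to reduction operation minimum which has no identity
```

servo_tool([
  [[0, 0, 0], [-5, 38, 0], -0.3],
  [[0, 0, 0], [-10, 77, 0], -0.3],
  [[0, 0, 0], [-15, 116, 0], -0.3],
  [[0, 0, 0], [-20, 155, 0], -0.3],
  [[0, 0, 0], [-20, 194, 0], -0.3],
])

```text
time_s: 27.9
eef_pos: [0.4517, -0.0244, 0.1679]
orientation: [[-0.001, 1.0, -0.001], [1.0, 0.001, 0.001], [0.001, -0.001, -1.0]]
contact_force: [1.5, -0.3, 1.2]
finger_gap: 0.653
finger_force: 0.0
```

servo_tool([
  [[0, 0, 0], [0, 38, 0], -0.3],
  [[0, 0, 0], [0, 77, 0], -0.3],
  [[0, 0, 0], [0, 116, 0], -0.3],
  [[0, 0, 0], [0, 155, 0], -0.3],
  [[0, 0, 0], [0, 194, 0], -0.3],
])

```text
time_s: 28.32
eef_pos: [0.4523, 0.17, 0.1681]
orientation: [[-0.003, 1.0, -0.0], [1.0, 0.003, 0.001], [0.001, -0.0, -1.0]]
contact_force: [-0.2, -0.4, -0.5]
finger_gap: 0.65
finger_force: 0.0
```

servo_tool([
  [[0, 0, 0], [-10, 38, 0], -0.3],
  [[0, 0, 0], [-20, 77, 0], -0.3],
  [[0, 0, 0], [-30, 116, 0], -0.3],
  [[0, 0, 0], [-40, 155, 0], -0.3],
  [[0, 0, 0], [-50, 170, 0], -0.3],
])

```text
time_s: 28.73
eef_pos: [0.4001, 0.3448, 0.1677]
orientation: [[-0.01, 1.0, -0.0], [1.0, 0.01, 0.004], [0.004, -0.0, -1.0]]
contact_force: [-0.9, -0.5, 0.4]
finger_gap: 0.652
finger_force: 0.0
```

```bash
cat > j.py <<'E'
from fit import *
for cam in("side","top"):
    p=viewer.read_camera(cam); h=cv2.cvtColor(p["color"],cv2.COLOR_RGB2HSV); q=proj(p,[[.504,.083,.035]])[0].astype(int)
    w=np.zeros(h.shape[:2],bool); w[q[1]-28:q[1]+28,q[0]-28:q[0]+28]=1
    m=w&(h[...,0]>22)&(h[...,0]<33)&(h[...,1]>190)
    e=np.argwhere(m); 
    if len(e)<10: print("none");continue
    print(cam,m.sum(),e.min(0),e.max(0),e.mean(0).round(1))
    for z in(45,51,55): print(z,(at(p,e.mean(0)[::-1],z/1e3)*1e3).round(1))
    for r in regions_of("jar_mid",p)[:1]: print(r["confidence"],r["extent"],fit(p,r["region"],cyl,(503,83,0),46,0,14,45))
    P=proj(p,cyl(503.3,83,0,46,0,44.9,45)); print(P.min(0),P.max(0))
E
python3 j.py
```

```text
side 170 [182 268] [194 284] [188.  276.1]
45 [501.7  80.1  45. ]
51 [501.4  73.7  51. ]
55 [501.2  69.4  55. ]
0.64 [268.0, 182.3, 288.4, 204.2] (array([501.9,  81. ,   1.2]), np.float64(0.901))
[268.07502001 181.45929052] [285.25745964 193.23151015]
none
```

The lid matches a seated jar (45 mm up). Hand in.

```bash
python3 -c "
from plant import bot
print(bot.job_done())"
```

```text
the job is handed in; nothing more can be done
None
```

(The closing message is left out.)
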